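# Sort the spacer posts into their rack and hold the storage box lid open

## Task

Get the blue rack of brass spacer posts ready to be packed: stand the two loose posts in free holes of the rack, fully down, each in the row where a post of the same length already stands. Then take the grey storage box's lid by its bar, raise it to 50 degrees open (within 5 degrees) and finish while still holding it there, because it springs shut if let go and a colleague is about to load the box. Do not lift the posts already in the rack, throw the lid right back, or push the tape roll and the blue-lidded tub about.

Things in the scene. Friction and masses are not known exactly. Their poses are not given: they have to be found in the camera images.
- rack: blue block, 140 x 115 x 30 mm (x, y, z), fixed. Origin: centre of its underside; z up. Round holes 24 mm wide, mouths at z = 30 mm, floors at z = 6 mm (a seated post's origin); centres at y = -30 mm (one row) and y = +30 mm (other row), x = -45, 0, +45 mm. A long and a short sample post stand in the two middle holes (x = 0); which row has which varies.
- long_sample: long brass post, a plain round rod 80 mm long and 16 mm in diameter, about 50 g, loose. Origin: centre of its lower end; z along the post, upward while it stands. Already stands in the middle hole of one row and marks the row for long posts; leave it in.
- short_sample: short brass post, a plain round rod 60 mm long and 16 mm in diameter, about 50 g, loose. Origin: centre of its lower end; z along the post, upward while it stands. Already stands in the middle hole of the other row and marks the row for short posts; leave it in.
- long_post: long brass post, a plain round rod 80 mm long and 16 mm in diameter, about 50 g, loose. Origin: centre of its lower end; z along the post, upward while it stands. Stands on the worktop to the right, to be sorted.
- short_post: short brass post, a plain round rod 60 mm long and 16 mm in diameter, about 50 g, loose. Origin: centre of its lower end; z along the post, upward while it stands. Stands on the worktop to the right, to be sorted.
- storage_box: grey open box, 140 x 180 x 95 mm, fixed, with a white lid hinged along its far (+x) upper edge; closed, the lid's top is 103 mm above the worktop. Origin: centre of its underside; z up, x from the bar side to the hinge side, y along the hinge.
- box_hinge (a point): middle of the lid's hinge axis, on the box at x = +70 mm, y = 0, z = 95 mm of the box frame; the hinge axis runs along the box's y.
- lid (a joint): opening angle of the lid in rad: 0 closed (level), grows as the front edge rises, stop at 1.5; 50 degrees is 0.873. The lid never stays open by itself: weight and spring pull it shut from any angle; held at the bar it takes about 2 N.
- lid_bar (a point): dark round bar, 10 mm thick, 100 mm long, parallel to the hinge, on two arms 40 mm in front of the lid's edge, in the lid's plane; a finger fits behind it from above. Origin: its middle, 180 mm from the hinge axis and, closed, 4 mm above it (99 mm above the worktop). y along the bar, x toward the hinge, tipping with the lid. It can turn in a light pinch, so the tool may stay upright.
- tape_roll: bystander: roll of beige tape, 52 mm across, 19 mm high, loose, on the worktop near the robot. Origin: centre of its underside.
- blue_tub: bystander: white tub with blue lid, 62 mm across, 46 mm high, loose, on the worktop near the robot. Origin: centre of its underside.
Not all that is in view belongs to the job. Leave any purple look-alike of the long_post alone.

How it is judged (in metres and radians):
On the way, in this order (a step that is already met when the one before it is completed fails the run):
1. the two posts stand fully down in the rows of their own length and are let go (z of long_post in the frame of rack between 0.003 and 0.01 m and angle between each of long_post, short_post, long_sample, short_sample's own z axis and vertical below 0.15 rad and x of long_post in the frame of rack between -0.055 and 0.055 m and z of short_post in the frame of rack between 0.003 and 0.01 m and x of short_post in the frame of rack between -0.055 and 0.055 m and z of long_sample in the frame of rack between 0.003 and 0.01 m and x of long_sample in the frame of rack between -0.055 and 0.055 m and z of short_sample in the frame of rack between 0.003 and 0.01 m and x of short_sample in the frame of rack between -0.055 and 0.055 m and ((y of long_post in the frame of rack between -0.037 and -0.023 m and y of short_post in the frame of rack between 0.023 and 0.037 m and y of long_sample in the frame of rack between -0.037 and -0.023 m and y of short_sample in the frame of rack between 0.023 and 0.037 m) or (y of long_post in the frame of rack between 0.023 and 0.037 m and y of short_post in the frame of rack between -0.037 and -0.023 m and y of long_sample in the frame of rack between 0.023 and 0.037 m and y of short_sample in the frame of rack between -0.037 and -0.023 m)) and contact force between the fingers and long_post below 0.05 N and contact force between the fingers and short_post below 0.05 N), for 0.2 s.
2. the lid is held by its bar at 50 degrees (value of joint lid between 0.785 and 0.96 rad and contact force between the fingers and storage_box above 0.5 N and distance between the grasp point and lid_bar below 0.06 m), for 0.3 s.
At the end, for the whole second after the job is handed in: All four posts stand untouched in the rack (origin 3-10 mm above its underside, within 0.15 rad of upright), long and short each in their sample's row; lid still (<0.08 rad/s) at 0.785-0.960 rad, fingers within 60 mm of its bar's middle press it with >0.5 N, no loose thing touches the box (all of step 1 and all of step 2 and velocity of joint lid between -0.08 and 0.08 rad/s and contact force between storage_box and long_post below 0.05 N and contact force between storage_box and short_post below 0.05 N and contact force between storage_box and long_sample below 0.05 N and contact force between storage_box and short_sample below 0.05 N and contact force between storage_box and tape_roll below 0.05 N and contact force between storage_box and blue_tub below 0.05 N); the arm keeps its last pose, push and grip.
It fails at once if a post that was already in the rack is lifted out (z of any of long_sample, short_sample in the frame of rack above 0.02 m).
It fails at once if the lid is thrown back past 75 degrees (value of joint lid above 1.31 rad).
It fails at once if the tape roll or the tub is pushed more than 30 mm or tipped over (distance of any of tape_roll, blue_tub from where it was at the start of the episode above 0.03 m or angle between blue_tub's own z axis and vertical above 0.5 rad).
It also fails if it takes over 67 s, if anything falls off the work surface, if the arm or the gripper's body presses on something with over 40 N, if the wrist force passes 120 N, or if a joint passes its speed limit or range.

## Robot

A 7-joint arm with a two-finger parallel gripper is mounted at the origin on a cart in front of the work surface, level with it; the furniture and walls round the work are solid. World frame = base frame: x ahead of the robot, y to its left, z up, the work surface at z = 0. Lengths are in m, angles in degrees, forces in N, time in s.
With the tool pointing down it reaches from about 0.425 to 0.875 m from the base axis. Payload 4.7 kg.
Tool frame: the origin (TCP) lies between the finger pads; the fingertips stand 19 mm ahead of it and the grasp point (between the pads) is the TCP; x points along the fingers, z is the direction in which the jaws open and shut, and the axes are right-handed (so a half turn about x gives the same grasp; the last joint's range is limited). The gripper opens to 87 mm and grips with 3 to 60 N. Pads are 19 mm wide; open, the fingers measure 117 mm over their backs; the gripper's body (75 mm by 190 mm) begins 51 mm behind the grasp point.
Start: joints at [75.235, 18.392, -4.016, 83.108, 1.295, 78.541, -3.26], TCP at [0.174, -0.626, 0.242] pointing down, gripper open.
Joint ranges: [-163.93, 163.93], [-17.29, 119.83], [-79.2, 71.16], [3.27, 140.29], [-89.18, 269.18], [5.43, 117.66], [-154.24, 154.24]. Speed limits (degrees/s): [147.25, 147.25, 180, 180, 180, 180, 180].

## Interface

Orientations are given as [roll, pitch, yaw] about the fixed x, y, z axes, in that order (R = Rz(yaw) Ry(pitch) Rx(roll)).
In Python, from cell import monitor, read_camera, camera_model, env, regions_of gives the robot as it stands. The module is installed in compiled form; this text tells all that it offers.
- The arm moves only by the tool step_arm, never from a script. Its argument "deltas" is a list of rows, each a list of 5 numbers: the gripper's target within -1 to 1 (fully open at 1, half-way at 0, shut at -1), then the shift along the tool's x, y, z in m, then the turn about the tool's x in degrees. A call has 1 to 12 rows; each row is the pose to reach, as a shift and turn from the pose commanded when the call began, along the tool's axes at that moment; what a row does not reach only later rows make up. A row lasts 1/8 s, in which the tool goes at most 62.5 mm and 10.7 degrees, less where a joint would pass 70% of its speed; a pose out of reach is approached as far as the arm can. A call with a gripper value outside its range is refused whole. The fingers move at their own pace and stop on an object; "newtons" is the grip in N (left out, the last holds). Time passes only in rows, so rows that repeat a pose let the fingers close. It gives the time, the measured TCP pose, the force and the opening at its end, in the units of the state.
- monitor.get_obs(): the state, without advancing time (a new reading comes with each control period).
- read_camera(name): name is "scene" or "side" or "wrist"; returns (picture, depth): 480x640x3 uint8, red, green, blue; 480x640 float32, m along the optical axis (not along the pixel's ray), 0 where there is no reading.
- camera_model(name): a dict with "fx", "fy", "cx", "cy" (pixels), "xyz" and "attitude" of the camera in the world. Camera axes: x right, y down, z forward; pixel columns grow to the right and rows downward; lengths in m; the calibration is good to about 2 mm. A picture is of the moment at which its call begins: read the wrist's pose just before it. camera_model takes no time and is no camera call; for the wrist camera it gives the pose at the moment of the call.
- env.sign_off(): hands the job in, once; it reports no verdict.
Trained networks look in the newest picture that a camera, given by its name, has taken for a name from the list of things; names that differ only in an ending like _2 or _b are one class to them, and where a whole thing is asked for, a point or a joint stands for the part that bears it (a point fixed in the world has none). Each returns a list of dicts, best first, with "p" (0 to 1); they miss things now and then, are a little off and sometimes report something else, mostly with a low value. They report only what shows in the picture. A call takes as long as a camera call. They do not tell look-alikes from the thing itself.
- regions_of(camera, thing): "pixels" (480x640 bool, what is visible of it) and "pixel" ([column, row] in pixels, amid what is visible of it).
The state is a dict: "time_s": time; "qpos": joint angles; "joint_velocities": joint speeds; "effort": joint torques, N m; "tool_pos": TCP position; "tool_rot": TCP orientation; "force": force on the tool from outside, world axes, zero at the start; "wrist_torque": the same for the moment, N m; "grip_width": finger opening in m.
Only numpy, scipy, OpenCV 4.12 (cv2) and the standard library are available. Lean on these libraries where they do the work, as an engineer would, in place of code of your own. Each camera call takes 0.05 s, during which the arm holds its last target. There are 200 camera calls.

## Working session

There is one attempt and no reset: what is moved stays moved. The work goes in short steps, Python scripts to look and compute and a tool call to move; the robot and the scene stay as the last step left them, time stands still between calls to the robot, and variables do not carry over. Pictures are saved under pics/ and viewed, about 8 in all and at most 12, crops included, and the job is handed in when it is done.

Besides the shell and the picture viewer there is one more tool, called after ">>>" as name([rows], argument=value, ...), one row to a line, values as JSON. step_arm: Moves the arm, as the interface text tells. Its arguments: {"type":"object","properties":{"deltas":{"type":"array"},"newtons":{"type":"number"}},"required":["deltas"]}

```bash
mkdir -p pics; cat > h.py <<'E'
import numpy as np, cv2
from scipy.spatial.transform import Rotation as R
from cell import monitor, read_camera, camera_model, env, regions_of
def rot(a): 
    a=np.array(a,float)
    return a if a.shape==(3,3) else R.from_euler('xyz',a,degrees=True).as_matrix()
def cloud(name):
    m=camera_model(name); im,d=read_camera(name)
    v,u=np.mgrid[0:480,0:640]
    p=np.stack([(u-m['cx'])/m['fx']*d,(v-m['cy'])/m['fy']*d,d],-1)
    P=p@rot(m['attitude']).T+np.array(m['xyz'])
    P[d==0]=np.nan
    return im,P
def save(n,im): cv2.imwrite('pics/'+n+'.png',im[...,::-1])
E
python3 - <<'E'
from h import *
o=monitor.get_obs(); print({k:np.round(o[k],3) for k in ('time_s','tool_pos','tool_rot','force','grip_width')})
for n in ('scene','side'):
    print(n,camera_model(n))
    im,P=cloud(n); save(n+'0',im); np.save(n+'0.npy',P)
    for t in ('rack','long_sample','short_sample','long_post','short_post','lid_bar','storage_box','tape_roll','blue_tub'):
        for r in regions_of(n,t)[:4]:
            Q=P[r['pixels']]; 
            if len(Q): print(n,t,round(r['p'],2),np.round(r['pixel']),len(Q),np.round(np.nanmedian(Q,0),3),np.round(np.nanpercentile(Q,98,axis=0),3))
E
```

```text
{'time_s': np.float64(0.0), 'tool_pos': array([ 0.174, -0.626,  0.24 ]), 'tool_rot': array([-176.549,   89.895,  109.022]), 'force': array([ 0.193,  0.367, -0.037]), 'grip_width': np.float64(0.087)}
scene {'fx': 498.6406465884168, 'fy': 498.6406465884168, 'cx': 325.5899479987282, 'cy': 248.38619372411324, 'xyz': array([0.00958846, 0.47074315, 0.938716  ]), 'attitude': array([-140.21724392,    0.23090135, -133.45202403])}
scene rack 0.59 [322. 285.] 2875 [0.494 0.034 0.029] [0.576 0.089 0.033]
scene rack 0.58 [300. 372.] 902 [0.36  0.208 0.044] [0.393 0.233 0.048]
scene rack 0.17 [186. 310.] 6507 [0.588 0.306 0.104] [0.671 0.388 0.107]
scene long_sample 0.69 [305. 281.] 126 [0.5   0.06  0.065] [0.508 0.064 0.087]
scene long_post 0.69 [464. 214.] 152 [ 0.393 -0.362  0.045] [ 0.402 -0.357  0.082]
scene long_post 0.48 [426. 239.] 124 [ 0.415 -0.228  0.047] [ 0.421 -0.224  0.082]
scene long_post 0.47 [444. 228.] 177 [ 0.401 -0.293  0.044] [ 0.424 -0.288  0.081]
scene long_post 0.28 [190. 310.] 6197 [0.589 0.306 0.104] [0.669 0.388 0.107]
scene short_post 0.42 [402. 261.] 126 [ 0.414 -0.14
[... 897 characters left out ...]
g_post 0.63 [318. 305.] 162 [ 0.416 -0.24   0.062] [ 0.456 -0.106  0.079]
side long_post 0.59 [327. 359.] 315 [ 0.393 -0.374  0.046] [ 0.402 -0.364  0.079]
side short_post 0.47 [309. 300.] 182 [ 0.417 -0.155  0.033] [ 0.425 -0.146  0.06 ]
side short_post 0.2 [256. 236.] 505 [0.365 0.184 0.033] [0.396 0.267 0.045]
side lid_bar 0.72 [323. 191.] 1460 [0.589 0.282 0.101] [0.67  0.385 0.105]
side storage_box 0.83 [326. 207.] 3230 [0.585 0.215 0.082] [0.666 0.375 0.104]
side tape_roll 0.71 [267. 266.] 315 [0.368 0.045 0.014] [0.393 0.081 0.019]
side blue_tub 0.76 [252. 236.] 521 [0.363 0.184 0.029] [0.396 0.279 0.045]
side blue_tub 0.62 [308. 302.] 213 [ 0.417 -0.154  0.027] [ 0.435 -0.105  0.059]
```

```bash
python3 - <<'E'
import cv2
a=cv2.imread('pics/scene0.png'); cv2.imwrite('pics/v1.png',cv2.resize(a[170:400,120:500],(760,460),interpolation=cv2.INTER_CUBIC))
b=cv2.imread('pics/side0.png'); cv2.imwrite('pics/v2.png',cv2.resize(b[170:390,220:420],(545,600),interpolation=cv2.INTER_CUBIC))
E
```

```text
(no output)
```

View pics/v1.png

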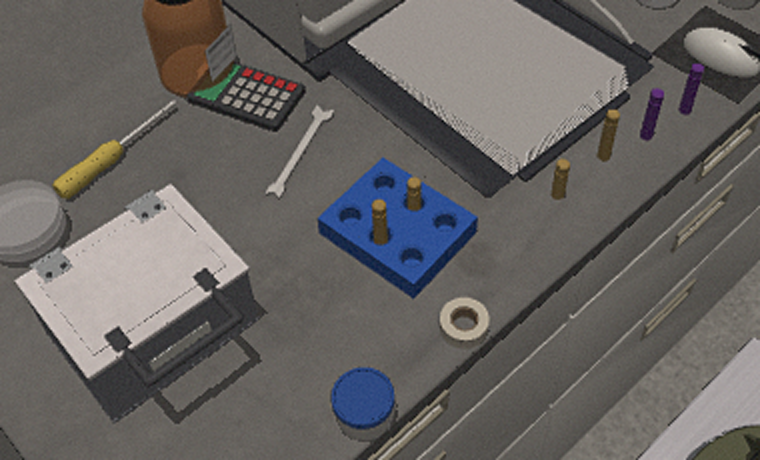

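View pics/v2.png

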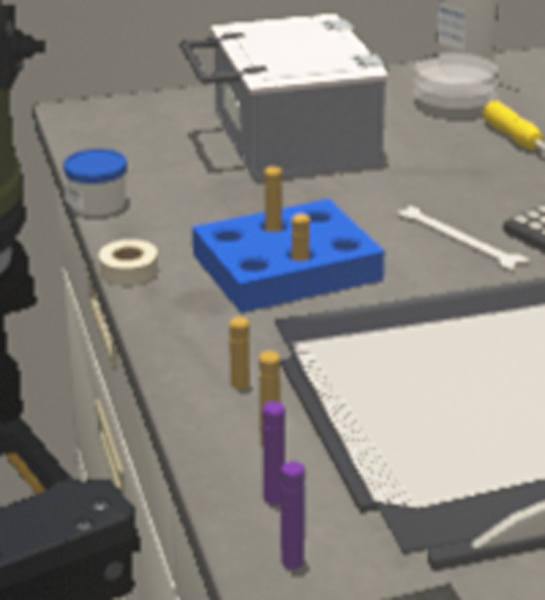

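```bash
cat >> h.py <<'E'
def go(x,y,z,jaw=None,o=None):
    "tool-frame shift to world x,y,z; turn about tool x so that jaw (tool z) lies at heading jaw (deg, mod 180)"
    o=o or monitor.get_obs(); M=rot(o['tool_rot']); d=M.T@(np.array([x,y,z])-o['tool_pos'])
    t=None
    if jaw is not None:
        h=np.degrees(np.arctan2(M[1,2],M[0,2])); t=-((jaw-h+90)%180-90) # tool x down: turn reverses heading
    print('shift',np.round(d,4),'turn',t if t is None else round(t,1))
def st():
    o=monitor.get_obs(); M=rot(o['tool_rot'])
    print(round(float(o['time_s']),2),'tcp',np.round(o['tool_pos'],4),'axes x',np.round(M[:,0],2),'y',np.round(M[:,1],2),'z',np.round(M[:,2],2),'F',np.round(o['force'],1),'w',round(float(o['grip_width']),4),'q',np.round(o['qpos'],0)); return o
E
python3 - <<'E'
from h import *
st()
for n in ('scene','side'):
    P=np.load(n+'0.npy'); im=cv2.imread('pics/%s0.png'%n)[...,::-1].astype(int)
    r,g,b=im[...,0],im[...,1],im[...,2]; x,y,z=P[...,0],P[...,1],P[...,2]
    blue=(b>r*1.8)&(b>g*1.3)&(y<0.12)&(abs(z-0.030)<0.005)
    rc=cv2.minAreaRect((P[blue][:,:2]*1000).astype(np.float32)); print(n,'rack',rc,np.nanmedian(z[blue]))
    for nm,cx,cy,h in (('long',.415,-.235,.08),('short',.417,-.15,.06),('lsamp',.505,.055,.086),('ssamp',.51,-.005,.066)):
        s=(abs(x-cx)<.03)&(abs(y-cy)<.025)
        t=s&(z>h-.005)&(z<h+.01); w=s&(z>0.04)&(z<h+.01)
        print(n,nm,t.sum(),np.round(np.nanmean(P[t],0),4),'body',w.sum(),np.round(np.nanmean(P[w],0),4))
    lid=(abs(z-.103)<.006)&(x>.45)&(y>.15)&(x<.72)&(r>140)
    print(n,'lid',cv2.minAreaRect((P[lid][:,:2]*1000).astype(np.float32)),np.nanmedian(z[lid]),np.nanpercentile(P[lid],[1,99],axis=0).round(3).tolist())
    bar=(abs(z-.099)<.012)&(x<.53)&(x>.4)&(y>.18)&(r<90)
    print(n,'bar',bar.sum(),cv2.minAreaRect((P[bar][:,:2]*1000).astype(np.float32)),np.nanmedian(P[bar],0))
E
```

```text
1.0 tcp [ 0.1745 -0.6262  0.2416] axes x [ 0. -0. -1.] y [ 0.96  0.27 -0.  ] z [ 0.27 -0.96  0.  ] F [-0.1  0.7 -0.1] w 0.0868 q [75. 18. -4. 83.  1. 79. -3.]
scene rack ((508.28076171875, 26.028045654296875), (142.05068969726562, 118.54551696777344), 7.727453708648682) 0.02994770005272579
scene long 29 [ 0.4174 -0.2321  0.0799] body 102 [ 0.416  -0.2298  0.0647]
scene short 35 [ 0.4163 -0.1465  0.0596] body 64 [ 0.4156 -0.1454  0.0538]
scene lsamp 42 [0.5027 0.0567 0.0853] body 116 [0.5014 0.0588 0.0691]
scene ssamp 34 [ 0.5114 -0.0033  0.0652] body 74 [ 0.5097 -0.0021  0.0576]
scene lid ((602.5404052734375, 299.4652404785156), (183.2484588623047, 149.68370056152344), 88.12459564208984) 0.1039390576469923 [[0.53, 0.21, 0.1], [0.672, 0.39, 0.108]]
scene bar 597 ((501.2451171875, 357.92156982421875), (100.97631072998047, 292.59271240234375), 18.61884117126465) [0.49352967 0.29836044 0.10163674]
side rack ((508.34136962890625, 23.17272186279297), (142.2747802734375, 124.40750122070312), 6.482030868530273) 0.02777379222863352
side long 33 [ 0.4177 -0.2373  0.0777] body 146 [ 0.4167 -0.2398  0.0627]
side short 27 [ 0.4177 -0.1529  0.0578] body 75 [ 0.4169 -0.1545  0.051 ]
side lsamp 17 [0.5043 0.0507 0.0832] body 119 [0.5038 0.0496 0.0638]
side ssamp 20 [ 0.5121 -0.0075  0.0632] body 75 [ 0.5114 -0.0097  0.0539]
side lid ((602.7744140625, 297.44171142578125), (194.301025390625, 149.3268280029297), 88.15290832519531) 0.10164232165651621 [[0.529, 0.203, 0.098], [0.674, 0.385, 0.105]]
side bar 77 ((506.40081787109375, 280.68603515625), (41.1192512512207, 149.0447235107422), 0.37166163325309753) [0.50416419 0.2691764  0.09823908]
```

```bash
python3 - <<'E'
from h import *
go(.4177,-.2347,.16,97.7)
P=np.load('scene0.npy')
for cx,cy in ((.47,-.2347),(.45,-.15),(.48,-.2),(.5,-.235)):
    s=(abs(P[...,0]-cx)<.01)&(abs(P[...,1]-cy)<.01); print(cx,cy,np.nanmax(P[s][:,2],initial=-1))
E
```

```text
shift [ 0.0815  0.3394 -0.3118] turn 7.9
0.47 -0.2347 0.021087458207966536
0.45 -0.15 0.011800702130384644
0.48 -0.2 0.022014297272649475
0.5 -0.235 0.024676143364986247
```

>>> step_arm([
  [0.05,0,0.034,-0.031,0],
  [0.05,0.01,0.075,-0.07,2],
  [0.05,0.02,0.12,-0.11,4],
  [0.05,0.03,0.16,-0.15,6],
  [0.05,0.04,0.21,-0.19,7.9],
  [0.05,0.05,0.25,-0.23,7.9],
  [0.05,0.07,0.295,-0.27,7.9],
  [0.05,0.0815,0.325,-0.3,7.9],
  [0.05,0.0815,0.3394,-0.3118,7.9],
  [0.05,0.0815,0.3394,-0.3118,7.9],
  [0.05,0.0815,0.3394,-0.3118,7.9],
])

```text
time_s: 2.38
tool_pos: [0.4172, -0.2359, 0.1603]
tool_rot: [-9.6, 90.0, -92.0]
force: [0.3, -0.4, -0.6]
grip_width: 0.0458
```

```bash
python3 - <<'E'
from h import *
st(); go(.4177,-.2347,.062,97.7)
im,P=cloud('wrist'); save('w1',im)
x,y,z=P[...,0],P[...,1],P[...,2]
for nm,cx,cy,h in (('long',.418,-.235,.08),('short',.417,-.15,.06)):
    t=(abs(x-cx)<.03)&(abs(y-cy)<.025)&(z>h-.006)&(z<h+.01)
    if t.sum(): print(nm,t.sum(),np.round(np.nanmean(P[t],0),4),cv2.minEnclosingCircle((P[t][:,:2]*1000).astype(np.float32)))
E
```

```text
2.38 tcp [ 0.4172 -0.2359  0.1603] axes x [-0. -0. -1.] y [ 0.99  0.13 -0.  ] z [ 0.13 -0.99  0.  ] F [ 0.3 -0.4 -0.6] w 0.0458 q [ 50.   2. -24. 112.   1.  66. -57.]
shift [ 0.0983  0.0007 -0.0012] turn -0.1
long 443 [ 0.4182 -0.2352  0.0787] ((417.4538879394531, -235.4428253173828), 8.087591171264648)
short 404 [ 0.4175 -0.151   0.0587] ((416.7320251464844, -150.00180053710938), 8.436391830444336)
```

View pics/w1.png

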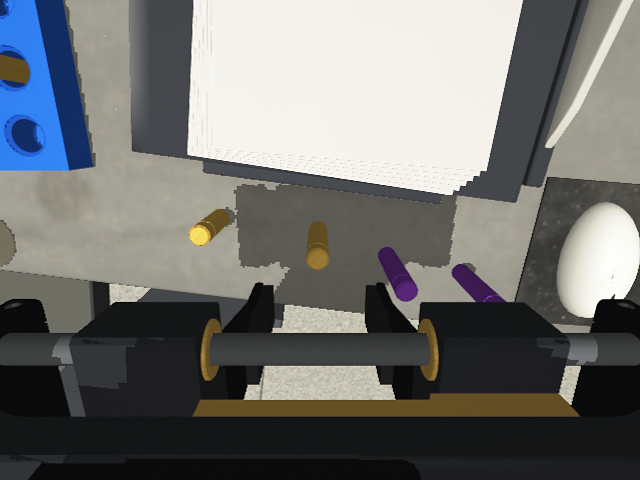

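The wrist view shows the brass long post at (318,258), between the brass short one (200,233) and the purple pair (400,290)/(480,290). It agrees with the fixed cameras to about 1 mm.

>>> step_arm([
  [0.05,0.04,0.0005,-0.0005,0],
  [0.05,0.08,0.0005,-0.0005,0],
  [0.05,0.098,0.0005,-0.0005,0],
  [0.05,0.098,0.0005,-0.0005,0],
  [-0.9,0.098,0.0005,-0.0005,0],
  [-0.9,0.098,0.0005,-0.0005,0],
  [-0.9,0.098,0.0005,-0.0005,0],
  [-0.9,0.098,0.0005,-0.0005,0],
], newtons=20)

```text
time_s: 3.42
tool_pos: [0.4184, -0.2344, 0.0625]
tool_rot: [35.0, 89.9, -47.3]
force: [0.1, 0.7, 1.7]
grip_width: 0.0151
```

```bash
python3 - <<'E'
from h import *
st()
c=np.array([.5078,.0242]); a=np.radians(7.8); Rz=np.array([[np.cos(a),-np.sin(a)],[np.sin(a),np.cos(a)]])
for i in (-.045,.045):
    for j in (-.03,.03): print(i,j,np.round(c+Rz@[i,j],4))
L=c+Rz@[-.045,.03]; go(L[0],L[1],.15,97.8); 
E
```

```text
3.42 tcp [ 0.4184 -0.2344  0.0625] axes x [ 0. -0. -1.] y [0.99 0.13 0.  ] z [ 0.13 -0.99  0.  ] F [0.1 0.7 1.7] w 0.0151 q [ 49.   9. -24. 117.   5.  54. -60.]
-0.045 -0.03 [ 0.4673 -0.0116]
-0.045 0.03 [0.4591 0.0478]
0.045 -0.03 [0.5565 0.0006]
0.045 0.03 [0.5483 0.06  ]
shift [-0.0877  0.0781 -0.2741] turn -0.1
```

>>> step_arm([
  [-0.9,-0.05,0,0,0],
  [-0.9,-0.095,0.01,-0.03,0],
  [-0.9,-0.095,0.025,-0.08,0],
  [-0.9,-0.095,0.04,-0.13,0],
  [-0.9,-0.095,0.055,-0.18,0],
  [-0.9,-0.095,0.065,-0.22,0],
  [-0.9,-0.095,0.075,-0.255,0],
  [-0.9,-0.095,0.078,-0.274,0],
  [-0.9,-0.095,0.078,-0.274,0],
  [-0.9,-0.095,0.078,-0.274,0],
  [-0.9,-0.095,0.078,-0.274,0],
])

```text
time_s: 4.8
tool_pos: [0.4588, 0.0465, 0.1569]
tool_rot: [-30.7, 90.0, -113.2]
force: [0.4, -1.0, -0.8]
grip_width: 0.0155
```

```bash
cat >> h.py <<'E'
def rackfit(P,im):
    "hole centres and samples from a picture: yaw/centre from blue top rect + black hole circles"
    x,y,z=P[...,0],P[...,1],P[...,2]
    r,g,b=[im[...,k].astype(int) for k in range(3)]
    top=(b>r*1.8)&(b>g*1.2)&(abs(z-.030)<.004)&(y<.12)&(y>-.08)&(x>.4)&(x<.62)
    return P[top]
E
python3 - <<'E'
from h import *
o=st(); im,P=cloud('wrist'); save('w2',im); np.save('w2.npy',P)
ims,Ps=cloud('scene'); save('s2',ims); np.save('s2.npy',Ps)
T=rackfit(P,im); print(len(T), cv2.minAreaRect((T[:,:2]*1000).astype(np.float32)))
go(.4591,.0478,.155,97.8)
# plan map of top at 1mm
g=np.zeros((160,200),np.uint8)
ij=((T[:,:2]-[.4,-.06])*1000).astype(int); ok=(ij>=0).all(1)&(ij[:,0]<200)&(ij[:,1]<160); g[ij[ok,1],ij[ok,0]]=255
g=cv2.morphologyEx(g,cv2.MORPH_CLOSE,np.ones((3,3)))
cv2.imwrite('pics/m2.png',np.hstack([cv2.resize(cv2.flip(g,0),(400,320)),cv2.resize(cv2.cvtColor(im,cv2.COLOR_RGB2GRAY),(400,320))]))
E
```

```text
4.8 tcp [0.4588 0.0465 0.1569] axes x [-0. -0. -1.] y [ 0.99  0.13 -0.  ] z [ 0.13 -0.99  0.  ] F [ 0.4 -1.  -0.8] w 0.0155 q [ 33.   1. -42. 114.   0.  66. -91.]
23290 ((507.74481201171875, 24.263324737548828), (140.1300048828125, 115.46723937988281), 7.586732864379883)
shift [ 0.002   0.0004 -0.0009] turn -0.2
```

View pics/m2.png

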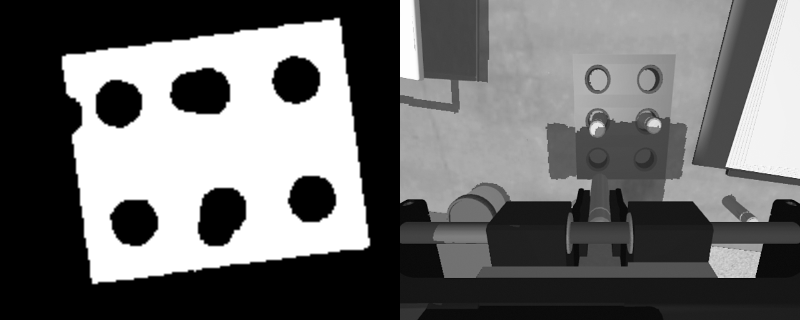

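>>> step_arm([
  [-0.9,0.03,0.0005,-0.001,0],
  [-0.9,0.06,0.0005,-0.001,0],
  [-0.9,0.075,0.0005,-0.001,0],
  [-0.9,0.087,0.0005,-0.001,0],
  [-0.9,0.0875,0.0005,-0.001,0],
  [-0.9,0.0875,0.0005,-0.001,0],
])

```text
time_s: 5.65
tool_pos: [0.4598, 0.0489, 0.0701]
tool_rot: [74.1, 89.9, -8.2]
force: [-0.4, 0.1, 0.2]
grip_width: 0.0154
```

>>> step_arm([
  [-0.9,0.0015,0,0,0],
  [-0.9,0.0015,0,0,0],
  [-0.5,0.0015,0,0,0],
  [-0.1,0.0015,0,0,0],
  [-0.1,0.0015,0,0,0],
  [-0.1,-0.04,0,0,0],
  [-0.1,-0.08,0,0,0],
  [-0.1,-0.1,0,0,0],
  [-0.1,-0.1,0,0,0],
])

```text
time_s: 6.78
tool_pos: [0.4603, 0.0489, 0.1709]
tool_rot: [68.9, 89.8, -13.4]
force: [0.1, 0.1, 0.3]
grip_width: 0.0392
```

```bash
python3 - <<'E'
from h import *
st(); im,P=cloud('scene'); save('s3',im)
x,y,z=P[...,0],P[...,1],P[...,2]
for cx,cy in ((.4591,.048),(.5037,.054)):
    t=(abs(x-cx)<.018)&(abs(y-cy)<.018)&(z>.036); print(t.sum(),np.nanmax(z[t]).round(4)); q=t&(z>.08);print(np.nanmean(P[q],0).round(4))
go(.4172,-.151,.16,97.8); go(.4172,-.151,.048,97.8)
E
```

```text
6.78 tcp [0.4603 0.0489 0.1709] axes x [ 0. -0. -1.] y [0.99 0.13 0.  ] z [ 0.13 -0.99  0.  ] F [0.1 0.1 0.3] w 0.0392 q [ 34.  -0. -42. 113.  -0.  67. -91.]
385 0.5725
[0.4619 0.0473 0.4588]
76 0.5524
[0.4893 0.0535 0.4742]
shift [ 0.0096 -0.0684  0.1924] turn -0.1
shift [ 0.1216 -0.0685  0.1923] turn -0.1
```

>>> step_arm([
  [0.05,0,-0.015,0.04,0],
  [0.05,0,-0.03,0.08,0],
  [0.05,0,-0.045,0.125,0],
  [0.05,0,-0.06,0.165,0],
  [0.05,0.01,-0.067,0.19,0],
  [0.05,0.01,-0.0685,0.192,0],
  [0.05,0.01,-0.0685,0.192,0],
  [0.05,0.01,-0.0685,0.192,0],
])

```text
time_s: 7.82
tool_pos: [0.4173, -0.1492, 0.1595]
tool_rot: [-160.2, 90.0, 117.6]
force: [-0.0, -0.0, 0.9]
grip_width: 0.0455
```

```bash
python3 - <<'E'
from h import *
st()
for n in ('wrist','scene'):
    im,P=cloud(n); save(n+'4',im)
    x,y,z=P[...,0],P[...,1],P[...,2]
    for nm,cx,cy,h in (('long',.4591,.048,.086),('lsamp',.5037,.054,.086),('ssamp',.5117,-.0055,.066),('short',.417,-.1505,.06)):
        t=(abs(x-cx)<.018)&(abs(y-cy)<.018)&(z>h-.006)&(z<h+.012)
        if t.sum(): print(n,nm,t.sum(),np.nanmedian(P[t],0).round(4),cv2.minEnclosingCircle((P[t][:,:2]*1000).astype(np.float32)))
go(.4172,-.151,.048,97.8)
E
```

```text
7.83 tcp [ 0.4173 -0.1492  0.1595] axes x [-0.  0. -1.] y [ 0.99  0.14 -0.  ] z [ 0.14 -0.99 -0.  ] F [-0.  -0.   0.9] w 0.0455 q [ 46.  -3. -29. 116.  -1.  66. -64.]
wrist long 432 [0.4588 0.0432 0.0845] ((458.557373046875, 46.742401123046875), 7.886258602142334)
wrist lsamp 3 [0.5036 0.0452 0.0807] ((502.5845642089844, 45.13481140136719), 1.1564693450927734)
wrist ssamp 643 [ 0.5112 -0.0071  0.065 ] ((511.0118713378906, -5.796364784240723), 8.380084991455078)
wrist short 375 [ 0.4176 -0.15    0.059 ] ((416.87548828125, -150.02517700195312), 7.96231746673584)
scene long 45 [0.458  0.0508 0.0859] ((458.3993835449219, 49.94168472290039), 8.418867111206055)
scene lsamp 40 [0.503  0.0571 0.0855] ((504.3914489746094, 56.49220275878906), 7.763976573944092)
scene ssamp 37 [ 0.5107 -0.0025  0.0648] ((512.5183715820312, -3.6384263038635254), 8.161357879638672)
scene short 37 [ 0.4164 -0.1467  0.0589] ((416.580810546875, -147.73687744140625), 8.128673553466797)
shift [ 0.1117 -0.0003  0.0014] turn -0.0
```

>>> step_arm([
  [0.05,0.05,0,0.0005,0],
  [0.05,0.09,0,0.0005,0],
  [0.05,0.1115,0,0.0005,0],
  [0.05,0.1115,0,0.0005,0],
  [-0.9,0.1115,0,0.0005,0],
  [-0.9,0.1115,0,0.0005,0],
  [-0.9,0.1115,0,0.0005,0],
  [-0.9,0.1115,0,0.0005,0],
])

```text
time_s: 8.93
tool_pos: [0.4174, -0.1513, 0.0486]
tool_rot: [41.9, 89.9, -40.4]
force: [-0.5, 0.8, 1.8]
grip_width: 0.0151
```

```bash
python3 - <<'E'
from h import *
st()
c=np.array([.5077,.0243]); a=np.radians(7.6); Rz=np.array([[np.cos(a),-np.sin(a)],[np.sin(a),np.cos(a)]])
L=c+Rz@[.045,-.03]; print(L); go(L[0],L[1],.165,97.8)
E
```

```text
8.93 tcp [ 0.4174 -0.1513  0.0486] axes x [ 0. -0. -1.] y [0.99 0.13 0.  ] z [ 0.13 -0.99  0.  ] F [-0.5  0.8  1.8] w 0.0151 q [ 45.   6. -29. 122.   4.  52. -69.]
[5.56272391e-01 5.15071354e-04]
shift [-0.1164  0.158  -0.1318] turn -0.1
```

>>> step_arm([
  [-0.9,-0.05,0,0,0],
  [-0.9,-0.1,0.01,-0.01,0],
  [-0.9,-0.1165,0.045,-0.037,0],
  [-0.9,-0.1165,0.08,-0.067,0],
  [-0.9,-0.1165,0.12,-0.1,0],
  [-0.9,-0.1165,0.15,-0.125,0],
  [-0.9,-0.1165,0.158,-0.132,0],
  [-0.9,-0.1165,0.158,-0.132,0],
  [-0.9,-0.1165,0.158,-0.132,0],
  [-0.9,-0.1165,0.158,-0.132,0],
])

```text
time_s: 10.18
tool_pos: [0.5554, -0.0007, 0.1645]
tool_rot: [-21.0, 89.9, -103.5]
force: [-0.3, 0.0, -0.5]
grip_width: 0.0153
```

```bash
python3 - <<'E'
from h import *
st(); im,P=cloud('wrist'); save('w5',im)
go(.5563,.0005,.165,97.6)
E
```

```text
10.18 tcp [ 0.5554 -0.0007  0.1645] axes x [-0. -0. -1.] y [ 0.99  0.13 -0.  ] z [ 0.13 -0.99  0.  ] F [-0.3  0.  -0.5] w 0.0153 q [ 32.  13. -39. 101.   9.  68. -92.]
shift [-0.0004  0.0009 -0.0008] turn -0.0
```

View pics/w5.png

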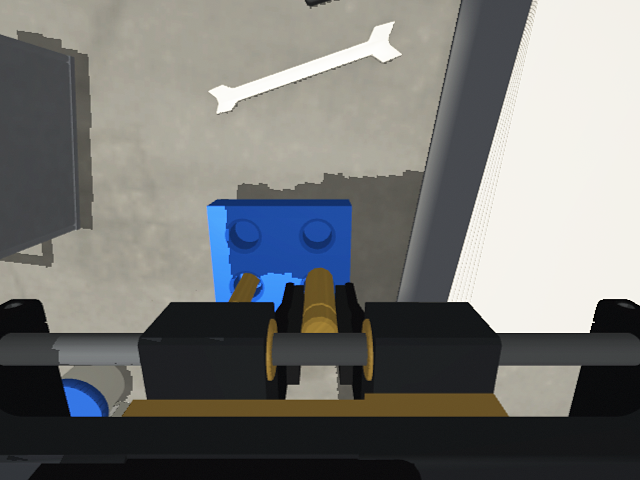

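The short post hangs straight in the jaws at (320,300), with the right far hole free at (317,234). I'll lower it there.

>>> step_arm([
  [-0.9,0.04,0.0005,-0.0008,0],
  [-0.9,0.075,0.0005,-0.0008,0],
  [-0.9,0.095,0.0005,-0.0008,0],
  [-0.9,0.107,0.0005,-0.0008,0],
  [-0.9,0.1085,0.0005,-0.0008,0],
  [-0.9,0.1085,0.0005,-0.0008,0],
])

```text
time_s: 10.98
tool_pos: [0.5572, 0.0018, 0.057]
tool_rot: [76.5, 89.9, -5.9]
force: [0.3, -0.6, -0.5]
grip_width: 0.0151
```

>>> step_arm([
  [-0.9,0.002,-0.0005,0.001,0],
  [-0.9,0.002,-0.0005,0.001,0],
  [-0.5,0.002,-0.0005,0.001,0],
  [-0.1,0.002,-0.0005,0.001,0],
  [-0.1,0.002,-0.0005,0.001,0],
  [-0.1,-0.04,0,0.001,0],
  [-0.1,-0.08,0,0.001,0],
  [-0.1,-0.11,0,0.001,0],
  [-0.1,-0.11,0,0.001,0],
])

```text
time_s: 12.1
tool_pos: [0.5583, 0.001, 0.1686]
tool_rot: [73.5, 89.7, -8.9]
force: [-0.3, 0.4, -0.2]
grip_width: 0.0389
```

```bash
python3 - <<'E'
from h import *
st()
# bar approach: box centre from lid rects, yaw -1.9
c=np.array([.6026,.2982]); a=np.radians(-1.87); u=np.array([np.cos(a),np.sin(a)])
b=c-.110*u; print('bar',b,'hinge',c+.07*u)
go(b[0],b[1],.20,-1.9)
E
```

```text
12.1 tcp [0.5583 0.001  0.1686] axes x [ 0.01 -0.   -1.  ] y [0.99 0.13 0.  ] z [ 0.13 -0.99  0.  ] F [-0.3  0.4 -0.2] w 0.0389 q [ 32.  13. -39. 101.   9.  69. -92.]
bar [0.49265858 0.3017895 ] hinge [0.67256272 0.29591577]
shift [-0.032  -0.0247 -0.3069] turn -80.4
```

>>> step_arm([
  [-0.31,-0.015,-0.002,-0.03,-10],
  [-0.31,-0.032,-0.005,-0.07,-20],
  [-0.31,-0.032,-0.009,-0.11,-30],
  [-0.31,-0.032,-0.012,-0.15,-40],
  [-0.31,-0.032,-0.016,-0.19,-50],
  [-0.31,-0.032,-0.019,-0.23,-60],
  [-0.31,-0.032,-0.022,-0.27,-70],
  [-0.31,-0.032,-0.0247,-0.3,-80],
  [-0.31,-0.032,-0.0247,-0.307,-80.4],
  [-0.31,-0.032,-0.0247,-0.307,-80.4],
  [-0.31,-0.032,-0.0247,-0.307,-80.4],
])

```text
time_s: 13.48
tool_pos: [0.4918, 0.2998, 0.1975]
tool_rot: [-96.1, 89.9, -98.3]
force: [0.6, -1.2, -0.6]
grip_width: 0.0302
```

```bash
python3 - <<'E'
from h import *
st()
im,P=cloud('wrist'); save('w6',im)
x,y,z=P[...,0],P[...,1],P[...,2]; v=im.astype(int).sum(-1)
s=(abs(z-.102)<.008)&(x<.512)&(x>.47)&(y>.2)&(y<.4); print('bar',s.sum(),cv2.minAreaRect((P[s][:,:2]*1000).astype(np.float32)) if s.sum() else '', np.nanpercentile(P[s],[2,50,98],axis=0).round(4) if s.sum() else '')
im,P=cloud('scene'); save('s6',im)
x,y,z=P[...,0],P[...,1],P[...,2]
for nm,cx,cy,h in (('long',.4591,.048,.086),('lsamp',.5037,.054,.086),('ssamp',.5117,-.0055,.066),('short',.5563,.0005,.066)):
    t=(abs(x-cx)<.018)&(abs(y-cy)<.018)&(z>h-.006)&(z<h+.012)
    if t.sum(): print(nm,t.sum(),np.nanmedian(P[t],0).round(4),cv2.minEnclosingCircle((P[t][:,:2]*1000).astype(np.float32)))
go(.4927,.3018,.1,-1.9)
cv2.imwrite('pics/v6.png',np.hstack([cv2.resize(cv2.imread('pics/w6.png'),(400,300)),cv2.resize(im[200:350,200:400,::-1],(400,300))]))
E
```

```text
13.47 tcp [0.4918 0.2998 0.1975] axes x [-0. -0. -1.] y [ 0.04  1.   -0.  ] z [ 1.   -0.04 -0.  ] F [ 0.6 -1.2 -0.6] w 0.0302 q [ 14.  20. -58.  96.  17.  74. -49.]
bar 2713 ((498.87860107421875, 301.4136962890625), (109.8751449584961, 28.012203216552734), 88.85377502441406) [[0.485  0.2495 0.0981]
 [0.4918 0.3085 0.1018]
 [0.5107 0.3555 0.1036]]
long 46 [0.4574 0.0511 0.086 ] ((458.4552001953125, 49.055233001708984), 9.348227500915527)
lsamp 43 [0.5024 0.0569 0.0852] ((504.8166809082031, 56.50923156738281), 8.738553047180176)
ssamp 39 [ 0.5101 -0.0019  0.0655] ((511.838134765625, -2.8164420127868652), 8.293403625488281)
short 35 [0.5564 0.003  0.0656] ((555.9540405273438, 2.857095241546631), 8.994242668151855)
shift [0.0978 0.0018 0.0008] turn -0.2
```

View pics/v6.png

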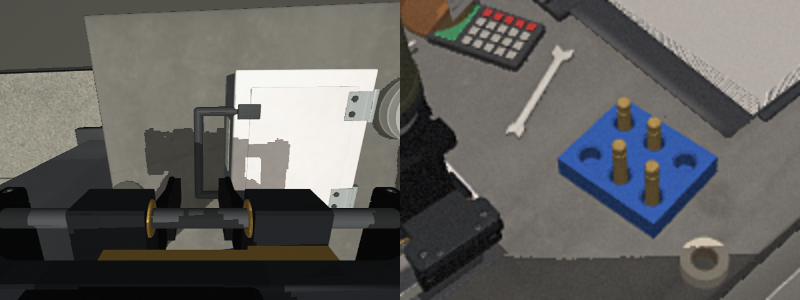

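All four posts stand in the rack, with tops at 86/85/66/66 mm against 86/86/66/66 expected. The bar lies between the fingers, so I'll go down on it.

>>> step_arm([
  [-0.31,0.04,0.0015,0,0],
  [-0.31,0.07,0.0015,0,0],
  [-0.31,0.09,0.0015,0,0],
  [-0.31,0.0975,0.0015,0,0],
  [-0.31,0.0975,0.0015,0,0],
  [-0.6,0.0975,0.0015,0,0],
  [-0.9,0.0975,0.0015,0,0],
  [-0.9,0.0975,0.0015,0,0],
  [-0.9,0.0975,0.0015,0,0],
], newtons=12)

```text
time_s: 14.7
tool_pos: [0.4907, 0.3035, 0.1007]
tool_rot: [-177.0, 90.0, -179.0]
force: [-1.9, 0.8, 2.0]
grip_width: 0.0093
```

```bash
python3 - <<'E'
from h import *
o=st(); M=rot(o['tool_rot']); p=o['tool_pos']; u=np.array([np.cos(np.radians(-1.87)),np.sin(np.radians(-1.87)),0]); 
th0=np.arctan2(.004,.180); r=np.hypot(.18,.004)
for d in (5,10,15,20,25,30,35,40,45,50):
    t=th0+np.radians(d)
    dp=u*r*(np.cos(th0)-np.cos(t))+np.array([0,0,r*(np.sin(t)-np.sin(th0))])
    print(d,np.round(M.T@dp,4))
E
```

```text
14.7 tcp [0.4907 0.3035 0.1007] axes x [-0. -0. -1.] y [ 0.03  1.   -0.  ] z [ 1.   -0.03 -0.  ] F [-1.9  0.8  2. ] w 0.0093 q [ 11.  26. -55. 102.  23.  65. -53.]
5 [-0.0157  0.      0.001 ]
10 [-0.0312  0.      0.0034]
15 [-0.0465  0.      0.0071]
20 [-0.0613  0.      0.0122]
25 [-0.0757  0.      0.0185]
30 [-0.0895  0.      0.0261]
35 [-0.1025  0.      0.0348]
40 [-0.1148  0.      0.0446]
45 [-0.1261  0.      0.0555]
50 [-0.1365  0.      0.0673]
```

>>> step_arm([
  [-0.9,-0.008,0,0.0003,0],
  [-0.9,-0.0157,0,0.001,0],
  [-0.9,-0.0235,0,0.002,0],
  [-0.9,-0.0312,0,0.0034,0],
  [-0.9,-0.039,0,0.005,0],
  [-0.9,-0.0465,0,0.0071,0],
  [-0.9,-0.054,0,0.0095,0],
  [-0.9,-0.0613,0,0.0122,0],
  [-0.9,-0.0685,0,0.0152,0],
  [-0.9,-0.0757,0,0.0185,0],
  [-0.9,-0.0757,0,0.0185,0],
])

```text
time_s: 16.08
tool_pos: [0.5081, 0.3029, 0.177]
tool_rot: [-160.9, 89.8, -162.8]
force: [-7.5, -0.9, 1.0]
grip_width: 0.0093
```

>>> step_arm([
  [-0.9,-0.007,0,0.0027,0],
  [-0.9,-0.0138,0,0.0062,0],
  [-0.9,-0.0203,0,0.0103,0],
  [-0.9,-0.0268,0,0.0148,0],
  [-0.9,-0.033,0,0.0198,0],
  [-0.9,-0.0391,0,0.025,0],
  [-0.9,-0.0448,0,0.0305,0],
  [-0.9,-0.0504,0,0.036,0],
  [-0.9,-0.0557,0,0.042,0],
  [-0.9,-0.0608,0,0.0475,0],
  [-0.9,-0.0608,0,0.0475,0],
  [-0.9,-0.0608,0,0.0475,0],
])

```text
time_s: 17.58
tool_pos: [0.5554, 0.3015, 0.2392]
tool_rot: [-156.2, 89.9, -158.1]
force: [-10.1, -1.4, 8.9]
grip_width: 0.0094
```

```bash
python3 - <<'E'
from h import *
o=st(); p=o['tool_pos']
h=np.array([.6726,.095]); 
print('angle by tcp',np.degrees(np.arctan2(p[2]-h[1],h[0]-p[0]))-1.3, 'r',np.hypot(p[2]-h[1],h[0]-p[0]))
for n in ('scene','side'):
    im,P=cloud(n); save(n+'7',im)
    x,y,z=P[...,0],P[...,1],P[...,2]
    s=(im.min(-1)>110)&(x>.55)&(x<.69)&(y>.22)&(y<.38)&(z>.11)&(z<.27)
    if s.sum()>50:
        Q=P[s]; k=np.polyfit(Q[:,2],Q[:,0],1); print(n,'lid pts',s.sum(),'slope angle',np.degrees(np.arctan2(1,-k[0])))
    if n=='scene':
      for nm,cx,cy,h in (('long',.4591,.048,.086),('lsamp',.5037,.054,.086),('ssamp',.5117,-.0055,.066),('short',.5563,.0005,.066)):
        t=(abs(x-cx)<.018)&(abs(y-cy)<.018)&(z>h-.006)&(z<h+.012)
        if t.sum(): print(nm,t.sum(),np.nanmedian(P[t],0).round(4))
    for t in ('tape_roll','blue_tub'):
        for r in regions_of(n,t)[:1]: print(n,t,round(r['p'],2),np.nanmedian(P[r['pixels']],0).round(3))
a=cv2.imread('pics/scene7.png');b=cv2.imread('pics/side7.png')
cv2.imwrite('pics/v7.png',np.hstack([cv2.resize(a,(400,300)),cv2.resize(b[150:300,220:420],(400,300))]))
E
```

```text
17.57 tcp [0.5554 0.3015 0.2392] axes x [-0. -0. -1.] y [ 0.03  1.   -0.  ] z [ 1.   -0.03 -0.  ] F [-10.1  -1.4   8.9] w 0.0094 q [ 11.  25. -56.  85.  21.  81. -47.]
angle by tcp 49.60067159017965 r 0.1858588630085037
scene lid pts 204 slope angle 46.87720123796777
long 47 [0.4581 0.0509 0.0852]
lsamp 42 [0.5031 0.0572 0.0852]
ssamp 39 [ 0.5103 -0.002   0.0651]
short 35 [0.5556 0.0025 0.065 ]
scene tape_roll 0.74 [0.368 0.061 0.018]
scene blue_tub 0.83 [0.361 0.207 0.044]
side lid pts 52 slope angle 46.587779412241936
side tape_roll 0.67 [0.369 0.044 0.014]
side blue_tub 0.67 [0.364 0.182 0.034]
```

View pics/v7.png

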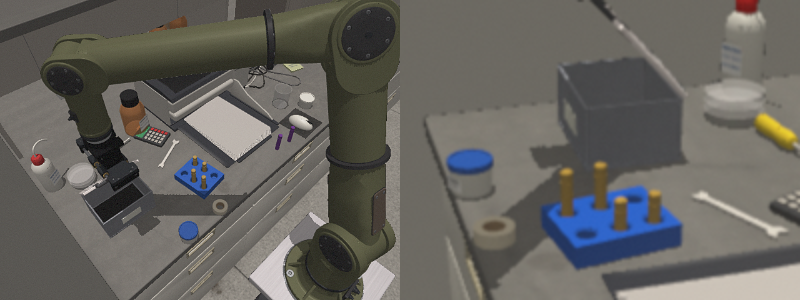

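```bash
cat > lid.py <<'E'
from h import *
st()
for n in ('wrist','scene','side'):
    im,P=cloud(n)
    x,y,z=P[...,0],P[...,1],P[...,2]
    s=(x>.55)&(x<.68)&(y>.215)&(y<.38)&(z>.11)&(z<.22)&(im.min(-1)>60)
    Q=P[s]
    if len(Q)<60: print(n,len(Q)); continue
    best=None; g=np.random.default_rng(0)
    for _ in range(400):
        a=Q[g.choice(len(Q),3,False)]; m=np.cross(a[1]-a[0],a[2]-a[0]); L=np.linalg.norm(m)
        if L<1e-6: continue
        m/=L; i=abs((Q-a[0])@m)<.003
        if abs(m[1])<.15 and (best is None or i.sum()>best.sum()): best=i
    q=Q[best]; _,_,V=np.linalg.svd(q-q.mean(0)); m=V[2]*np.sign(V[2][2]); 
    print(n,len(Q),best.sum(),'normal',m.round(3),'angle',np.degrees(np.arctan2(m[0],m[2])).round(1),'offset from hinge',round(float((q.mean(0)-[.6725,q.mean(0)[1],.095])@m),4),'zrange',np.ptp(q[:,2]).round(3))
E
python3 lid.py
```

```text
17.88 tcp [0.5553 0.3015 0.2392] axes x [-0. -0. -1.] y [ 0.03  1.   -0.  ] z [ 1.   -0.03 -0.  ] F [-10.1  -0.3   8.7] w 0.0098 q [ 11.  25. -56.  85.  21.  81. -47.]
wrist 17147 16258 normal [ 0.744 -0.018  0.668] angle 48.1 offset from hinge 0.0086 zrange 0.11
scene 260 216 normal [ 0.731 -0.024  0.682] angle 47.0 offset from hinge 0.0109 zrange 0.102
side 107 94 normal [ 0.745 -0.032  0.666] angle 48.2 offset from hinge 0.0069 zrange 0.106
```

>>> step_arm([
  [-0.9,0.001,0,0.001,0],
  [-0.9,0.002,0,0.002,0],
  [-0.9,0.002,0,0.002,0],
  [-0.9,0.002,0,0.002,0],
])

```text
time_s: 18.52
tool_pos: [0.5554, 0.3019, 0.2383]
tool_rot: [-158.1, 89.7, -159.9]
force: [-15.6, -2.8, 15.0]
grip_width: 0.0092
```

>>> step_arm([
  [-0.9,-0.002,0,0,0],
  [-0.9,-0.004,0,0,0],
  [-0.9,-0.006,0,0.001,0],
  [-0.9,-0.006,0,0.001,0],
  [-0.9,-0.006,0,0.001,0],
  [-0.9,-0.006,0,0.001,0],
])

```text
time_s: 19.27
tool_pos: [0.5596, 0.3016, 0.2421]
tool_rot: [112.0, 90.0, 110.1]
force: [-5.2, 1.8, 4.3]
grip_width: 0.0095
```

```bash
python3 lid.py
```

```text
19.27 tcp [0.5596 0.3016 0.2421] axes x [-0.  0. -1.] y [0.03 1.   0.  ] z [ 1.   -0.03 -0.  ] F [-5.2  1.8  4.3] w 0.0095 q [ 11.  26. -56.  84.  21.  82. -47.]
wrist 16212 15291 normal [ 0.764 -0.02   0.645] angle 49.8 offset from hinge 0.0086 zrange 0.11
scene 158 113 normal [ 0.751 -0.031  0.659] angle 48.7 offset from hinge 0.0108 zrange 0.099
side 64 50 normal [ 0.764 -0.036  0.644] angle 49.9 offset from hinge 0.0066 zrange 0.103
```

>>> step_arm([
  [-0.9,0,0,0,0],
  [-0.9,0,0,0,0],
  [-0.9,0,0,0,0],
  [-0.9,0,0,0,0],
  [-0.9,0,0,0,0],
  [-0.9,0,0,0,0],
])

```text
time_s: 20.18
tool_pos: [0.5596, 0.3016, 0.2421]
tool_rot: [112.4, 90.0, 110.5]
force: [-5.9, 1.0, 3.7]
grip_width: 0.0098
```

```bash
python3 lid.py; python3 -c "
from h import *
print(env.sign_off())"
```

```text
20.18 tcp [0.5596 0.3016 0.2421] axes x [-0.  0. -1.] y [0.03 1.   0.  ] z [ 1.   -0.03 -0.  ] F [-5.9  1.   3.7] w 0.0098 q [ 11.  26. -56.  84.  21.  82. -47.]
wrist 16216 15296 normal [ 0.764 -0.019  0.645] angle 49.8 offset from hinge 0.0086 zrange 0.11
scene 159 117 normal [ 0.75  -0.03   0.661] angle 48.6 offset from hinge 0.011 zrange 0.104
side 65 52 normal [ 0.765 -0.036  0.643] angle 49.9 offset from hinge 0.0066 zrange 0.105
the job is handed in; nothing more can be done
None
```

I stood both loose brass posts in free holes of their own-length rows, then raised the lid by its bar to about 50° and handed the job in at 20.2 s while still holding it. The sign-off reports no verdict, so success rests on the checks below.

- **Posts:** in the last check, made with the lid already up, all four tops were within 1 mm of fully seated: long posts at 85 mm (86 expected), short posts at 65 mm (66 expected). The purple look-alikes were left alone.
- **Bystanders:** the tape roll and tub measured within about 2–5 mm of where they started.
- **Lid angle:** the wrist and side cameras read 49.8° and 49.9°. The scene camera read 48.6° from far fewer points, which disagrees slightly but is within the 45–55° band. Readings about 0.9 s apart agreed to 0.1°, so the lid was still.
- **Grip:** the fingers were closed on the bar at 9.8 mm opening (10 mm bar). My first hold was at about 48° and pressed towards the hinge with about 13 N. I corrected it outward and up, which left about 7 N at hand-in.

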